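# Squeeze the last canister into the condiment rack

## Task

Put the loose slim canister away in the condiment rack: work it into the one gap in the row, easing its neighbours apart, and push it fully home against the back wires, standing square and upright like the rest. Keep it upright all the way, do not tip or drag out any canister in the row, and leave everything else on the counter where it stands.

Things in the scene. Friction and masses are not known exactly. Their poses are not given: they have to be found in the camera images.
- canister_center (a point): the loose canister to put away: slim, white, flat black lid, 100 mm deep (its x) x 44 wide (its y) x 115 tall, upright edges rounded to 10 mm, 0.22 to 0.41 kg, standing on the counter, turned at most 0.35 rad from the robot's x axis. Both ends alike, only its smooth sides to hold. The point is its centre, 57.5 mm above its base; z up
- rack: fixed steel rack, open towards the robot. Origin on the counter, under the middle of the row: x points into the rack, y along the row to the left, z up. Tray top 30 mm above the counter, x = -61 to +65 mm; inside width 284 mm (y = +-142) between wire ends. Corner posts 12 mm thick at x = -48 and +60, y = +-152 mm
- rack_home (a point): point 87.5 mm above the rack's origin, same axes: depth and height of the centre of a fully home canister (near end then 50 mm ahead of it, far end 50 mm beyond it against the two back wires, 55 and 105 mm above the counter)
- shelf_front (a point): middle of the front rod (8 mm thick) of the wire shelf over the row: 68 mm ahead of the rack's origin, 225 mm above the counter, 308 mm long along the row. The rod juts out 22 mm beyond the near ends of home canisters, so an upright hand cannot push them home; the shelf's rods, about 30 mm apart, run back over the row
- row1_center (a point): like canister, 0.22 to 0.41 kg, standing in the rack's row; the point is its centre, 57.5 mm above its base; x depth, y width, z up; the leftmost (largest y), next to the wire end
- row2_center (a point): like canister, 0.22 to 0.41 kg, standing in the rack's row; the point is its centre, 57.5 mm above its base; x depth, y width, z up; left-hand neighbour of the gap. The gap from row2 to row3 is 27 to 34 mm, narrower than the canister
- row3_center (a point): like canister, 0.22 to 0.41 kg, standing in the rack's row; the point is its centre, 57.5 mm above its base; x depth, y width, z up; right-hand neighbour of the gap. All five stand a few mm apart and slide sideways (friction 0.4 to 0.6); pushed high up, one may tip
- row4_center (a point): like canister, 0.22 to 0.41 kg, standing in the rack's row; the point is its centre, 57.5 mm above its base; x depth, y width, z up; second from the right
- row5_center (a point): like canister, 0.22 to 0.41 kg, standing in the rack's row; the point is its centre, 57.5 mm above its base; x depth, y width, z up; the rightmost, next to the wire end
- jar: bystander: round amber jar, 72 mm across, 125 mm tall; origin under its centre
- caddy: bystander: square white tub with black lid, 84 x 84 x 126 mm tall; origin under its centre
- sauce: bystander: sauce bottle, 64 mm across, 210 mm tall; origin under its centre
- bowl: bystander: steel bowl, 130 mm across, 55 mm tall; origin under its centre
- tub: bystander: open white beaker tub, 120 mm across, 120 mm tall; origin under its centre
- ladle: bystander: serving spoon 200 mm long lying in front of the rack; origin under its middle

How it is judged (in metres and radians):
At the end, for the whole second after the job is handed in: The canister stands at rest on the tray between row2 and row3, within 6 mm of fully home, tilted under 0.06 rad, turned under 0.1 rad from the rack's x. The five others stand on the tray, tilted under 0.08 rad, at most 18 mm forward of home (x of canister_center in the frame of rack between -0.006 and 0.004 m and z of canister_center in the frame of rack between 0.0825 and 0.0925 m and y of canister_center in the frame of row2_center between -0.068 and -0.04 m and y of canister_center in the frame of row3_center between 0.04 and 0.068 m and angle between canister_center's own z axis and vertical below 0.06 rad and angle between the x axis of canister_center and the x axis of rack, either way round below 0.1 rad and linear speed of canister below 0.02 m/s and angle between each of row1_center, row2_center, row3_center, row4_center, row5_center's own z axis and vertical below 0.08 rad and x of row1_center in the frame of rack between -0.018 and 0.006 m and z of each of row1_center, row2_center, row3_center, row4_center, row5_center in the frame of rack below 0.095 m and x of row2_center in the frame of rack between -0.018 and 0.006 m and x of row3_center in the frame of rack between -0.018 and 0.006 m and x of row4_center in the frame of rack between -0.018 and 0.006 m and x of row5_center in the frame of rack between -0.018 and 0.006 m); the robot touches nothing.
It fails at once if a canister of the row is tipped by more than 0.3 rad (angle between any of row1_center, row2_center, row3_center, row4_center, row5_center's own z axis and vertical above 0.3 rad).
It fails at once if the loose canister is tipped by more than 0.4 rad (angle between canister_center's own z axis and vertical above 0.4 rad).
It fails at once if another thing on the counter is moved by more than 30 mm (distance of any of jar, caddy, sauce, bowl, tub, ladle from where it was at the start of the episode above 0.03 m).
It also fails if it takes over 61 s, if anything falls off the work surface, if the arm or the gripper's body presses on something with over 40 N, if the wrist force passes 120 N, or if a joint passes its speed limit or range.

## Robot

A 7-joint arm with a two-finger parallel gripper is mounted at the origin on the work surface. World frame = base frame: x ahead of the robot, y to its left, z up, the work surface at z = 0. Lengths are in m, angles in degrees, forces in N, time in s.
With the tool pointing down it reaches from about 0.35 to 0.9 m from the base axis. Payload 7.2 kg.
Tool frame: the origin (TCP) lies at the centre of the arm's flange, where the gripper is bolted on; the fingertips stand robot.tips_ahead ahead of it and the grasp point (between the pads) lies 155 mm ahead of it (robot.tips_ahead is the distance from the TCP to the fingertips, in m); z points along the fingers, y is the line along which they close (so a half turn about z gives the same grasp; the last joint's range is limited). The gripper opens to 85 mm and grips with 20 to 120 N. Pads are 22 mm wide; open, the fingers measure 114 mm over their backs; the gripper's body (76 mm by 85 mm) begins 54 mm behind the grasp point. The pads swing forward as they close: fully open they stand 13 mm farther back than shut.
Start: joints at [63.071, 23.554, -0.728, 91.456, 0.321, 64.991, -4.71], TCP at [0.244, -0.575, 0.405] pointing down, gripper open.
Joint ranges: [-169.25, 169.25], [-16.82, 113.86], [-84.01, 82.57], [7.8, 145.47], [-59.2, 239.2], [7.22, 106.19], [-163.78, 163.78]. Speed limits (degrees/s): [136.94, 136.94, 172.46, 172.46, 180, 180, 180].

## Interface

Orientations are given as a 3x3 rotation matrix whose columns are the frame's x, y, z axes.
In Python, from workcell import robot gives the robot as it stands.
- The arm moves only by the tool carry_out, never from a script. Its argument "increments" is a list of rows, each a list of 3 entries, a list of its own where there are three numbers: the shift along the tool's x, y, z each as a share of 0.15 m, from -1 to 1, then the turn, a rotation vector about the tool's x, y, z each as a share of 30 degrees, from -1 to 1, then the gripper command: -1 is shut, 1 is fully open, values between are in proportion. A call has 1 to 8 rows; each row is the pose to reach, as a shift and turn from the pose commanded when the call began, along the tool's axes at that moment; what a row does not reach only later rows make up. A row lasts 1/12 s, in which the tool goes at most 41.7 mm and 7.16 degrees, less where a joint would pass 70% of its speed; a pose out of reach is approached as far as the arm can. A call with a number of a shift or a turn outside -1 to 1 is refused whole. A call with a gripper value outside its range is refused whole. The fingers move at their own pace and stop on an object; the grip force is fixed at half the most. Time passes only in rows, so rows that repeat a pose let the fingers close. It gives the time, the measured TCP pose, the force, the opening and the grip force at its end, in the units of the state.
- robot.read_state(): the state, without advancing time (a new reading comes with each control period).
- robot.grab_frame(name): name is "scene" or "top" or "wrist"; returns a dict with "frame" (400x640x3 uint8, blue, green, red), "intrinsics" (3x3 intrinsics, pixels), "dist_coeffs" ([k1, k2, p1, p2, k3] as OpenCV has them; the pictures are not rectified), "origin" and "rotation" of the camera in the world. Camera axes: x right, y down, z forward; pixel columns grow to the right and rows downward; lengths in m; the calibration is good to about 2 mm. A picture is of the moment at which its call begins. There is no depth.
- robot.hand_in(): hands the job in; it is judged then, once.
The state is a dict: "t": time; "qpos": joint angles; "joint_vel": joint speeds; "joint_efforts": joint torques, N m; "eef_pos": TCP position; "ee_rot": TCP orientation; "contact_force": force on the tool from outside, world axes, zero at the start; "moment": the same for the moment, N m; "gripper_width": finger opening in m; "grip_force": force on a finger pad.
Only numpy, scipy, OpenCV 4.12 (cv2) and the standard library are available. Lean on these libraries where they do the work, as an engineer would, in place of code of your own. Each camera call takes 0.05 s, during which the arm holds its last target. There are 200 camera calls.

## Working session

There is one attempt and no reset: what is moved stays moved. The work goes in short steps, Python scripts to look and compute and a tool call to move; the robot and the scene stay as the last step left them, time stands still between calls to the robot, and variables do not carry over. Pictures are saved under pics/ and viewed, at most 10 in all, crops included, and the job is handed in when it is done.

Besides the shell and the picture viewer there is one more tool, called after "Call:" in YAML: its name, and indented under it one key for each argument. carry_out: Moves the arm, as the interface text tells. Shift numbers are shares of 0.15 m and turn numbers shares of 30 degrees, none past 1 either way. Its arguments: {"type":"object","properties":{"increments":{"type":"array"}},"required":["increments"]}

```bash
ls; mkdir -p pics
python3 - <<'E'
from workcell import robot
import cv2
s=robot.read_state();print(s, robot.tips_ahead)
for n in("scene","top"):
    f=robot.grab_frame(n);cv2.imwrite(f"pics/{n}0.png",f["frame"]);print(n,f["intrinsics"],f["dist_coeffs"],f["origin"],f["rotation"])
E
```

```text
pics
{'t': 0.0, 'qpos': array([63.07189732, 23.59958467, -0.72883627, 91.50515313,  0.32104823,
       64.9899022 , -4.71124355]), 'joint_vel': array([ 0.00659992,  0.02549922, -0.04617326,  0.07468224,  0.05978587,
       -0.05817074, -0.0396492 ]), 'joint_efforts': array([-3.11123074e-06, -6.00634861e+01,  6.82208631e-01, -2.99411827e+01,
        1.37815444e-02,  1.05102675e-02,  2.02985063e-05]), 'eef_pos': array([ 0.24430862, -0.57502915,  0.40384961]), 'ee_rot': array([[ 9.20361883e-01,  3.91067082e-01, -7.35734000e-04],
       [ 3.91067757e-01, -9.20360766e-01,  1.43894480e-03],
       [-1.14416764e-04, -1.61207179e-03, -9.99998694e-01]]), 'contact_force': array([-0.24257584, -0.25124456,  0.1895633 ]), 'moment': array([-0.06855037,  0.0144501 , -0.0293815 ]), 'grip_force': 0.0, 'gripper_width': 0.08578956718053} 0.1734
scene [[362.95773381   0.         321.28636958]
 [  0.         362.95773381 202.76638892]
 [  0.           0.           1.        ]] [0.00682322 0.         0.         0.         0.        ] [1.42138658 0.25925943 0.76033803] [[-0.27851239  0.53676768 -0.79643663]
 [ 0.96022028  0.13818398 -0.24265654]
 [-0.02019541 -0.83233746 -0.55390116]]
top [[492.66488455   0.         315.43965065]
 [  0.         492.66488455 190.5241612 ]
 [  0.           0.           1.        ]] [0.04554936 0.         0.         0.         0.        ] [0.38340636 0.0024525  1.9002144 ] [[ 2.43760295e-02 -9.93845511e-01  1.08059746e-01]
 [-9.99702609e-01 -2.43099014e-02  1.92943193e-03]
 [ 7.09364503e-04 -1.08074642e-01 -9.94142529e-01]]
```

View pics/scene0.png

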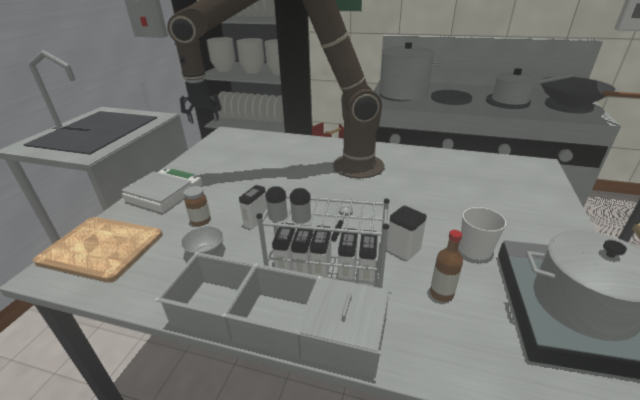

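View pics/top0.png

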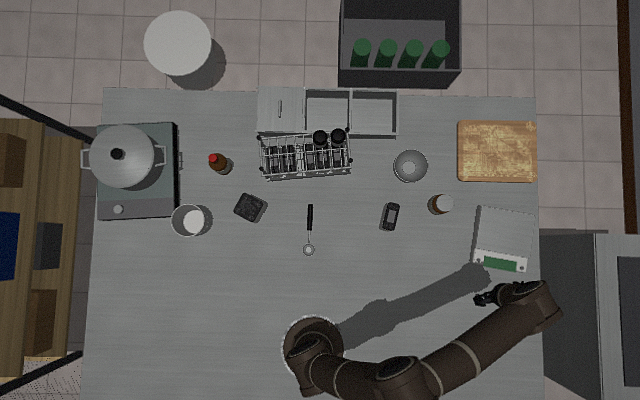

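The scene view shows the rack at (320,240), seen from behind, with the gap between the third and fourth canisters. In the top view the loose canister is at (390,216), the rack at (305,157), and the ladle at (309,230). I'll enlarge the top view.

```bash
cat > h.py <<'E'
import numpy as np, cv2
from workcell import robot
def ray(f,uv):
    K=np.array(f["intrinsics"]);d=np.array(f["dist_coeffs"])
    p=cv2.undistortPoints(np.array(uv,float).reshape(-1,1,2),K,d).reshape(-1,2)
    return np.c_[p,np.ones(len(p))]@np.array(f["rotation"]).T
def atz(f,uv,z):
    r=ray(f,uv);o=np.array(f["origin"]);return o+r*((z-o[2])/r[:,2])[:,None]
def proj(f,P):
    R=np.array(f["rotation"]);t=-R.T@np.array(f["origin"])
    return cv2.projectPoints(np.array(P,float).reshape(-1,1,3),cv2.Rodrigues(R.T)[0],t,np.array(f["intrinsics"]),np.array(f["dist_coeffs"]))[0].reshape(-1,2)
def save(f,name,box=None,k=1):
    im=f["frame"]
    if box: u0,v0,u1,v1=box; im=im[v0:v1,u0:u1]
    cv2.imwrite("pics/"+name,cv2.resize(im,None,fx=k,fy=k,interpolation=cv2.INTER_CUBIC))
E
python3 - <<'E'
from h import *
f=robot.grab_frame("top");save(f,"top1.png",(250,120,410,240),5)
E
```

```text
(no output)
```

View pics/top1.png

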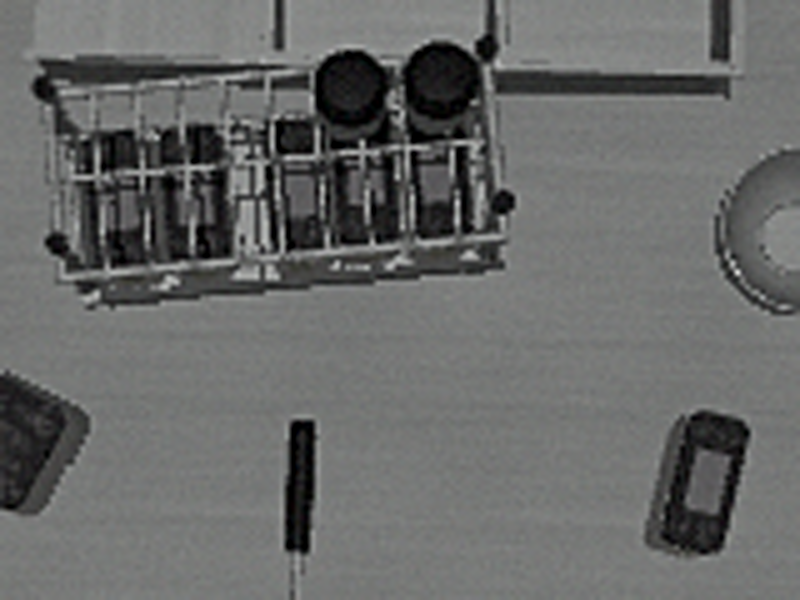

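Shelf front rod runs crop (62,278)–(505,240); the gap is at crop x≈225–275. The loose canister's lid has corners at about (690,412), (750,422), (722,553), (662,543).

Run:
```python
from h import *
f=robot.grab_frame("top")
c=lambda l:np.array(l,float)/5+[250-0.4,120-0.4]
rod=atz(f,c([(62,278),(505,240)]),.225);print("rod",rod,np.linalg.norm(rod[0]-rod[1]))
d=rod[0]-rod[1];th=np.arctan2(d[1],d[0])-np.pi/2;print("rack yaw",th)
m=rod.mean(0);ex=np.array([np.cos(th),np.sin(th),0]);ey=np.array([-ex[1],ex[0],0])
O=m+.068*ex;O[2]=0;print("rack O",O)
p=atz(f,c([(43,87),(57,243),(487,47),(503,202)]),.235)
print("posts rackframe",(p-O)@ex,(p-O)@ey)
k=atz(f,c([(690,412),(750,422),(722,553),(662,543)]),.115);print("can",k.mean(0),np.linalg.norm(k[0]-k[1]),np.linalg.norm(k[1]-k[2]))
v=k[0]+k[1]-k[2]-k[3];print("yaw",np.arctan2(v[1],v[0]))
l=atz(f,c([(302,420),(298,552)]),.01);print("ladle",l)
# row near edges of lids z=.145 
q=atz(f,c([(103,260),(145,258),(187,258),(225,252),(278,250),(320,245)]),.145);print((q-O)@ex,(q-O)@ey)
w=robot.grab_frame("wrist");save(w,"w0.png")
```

```text
rod [[ 0.61386547  0.1902192   0.225     ]
 [ 0.64767678 -0.11316643  0.225     ]] 0.3052638935670788
rack yaw 0.11098864920786045
rack O [0.69835273 0.04605813 0.        ]
posts rackframe [ 0.06372194 -0.04514498  0.06533915 -0.04320239] [ 0.15466228  0.15325417 -0.15200462 -0.15287486]
can [ 0.49115085 -0.26913107  0.115     ] 0.04395599488444296 0.09733136839629182
yaw -0.20216879716572778
ladle [[0.53775628 0.02581304 0.01      ]
 [0.43644979 0.02627728 0.01      ]]
[-0.04557453 -0.04672548 -0.04932822 -0.04733745 -0.04917919 -0.04816557] [ 0.1299891   0.0997921   0.06969583  0.04210014  0.00396995 -0.02646926]
```

```bash
cat > go.py <<'E'
# go.py x y z psi phi : shares to bring grasp point there (tool tilted phi deg forward of down, heading psi rad)
import sys
from h import *
from scipy.spatial.transform import Rotation as Ro
a=list(map(float,sys.argv[1:6]));G=np.array(a[:3]);ps,ph=a[3],np.radians(a[4])
y=np.array([np.sin(ps),-np.cos(ps),0]);z=np.array([np.sin(ph)*np.cos(ps),np.sin(ph)*np.sin(ps),-np.cos(ph)])
R=np.c_[np.cross(y,z),y,z];T=G-.155*z
s=robot.read_state();Rc=np.array(s["ee_rot"]);p=np.array(s["eef_pos"])
print("t",round(s["t"],2),"grasp now",(p+.155*Rc[:,2]).round(4),"tilt",np.degrees(np.arccos(-Rc[2,2])).round(2),"head",np.arctan2(Rc[0,1],-Rc[1,1]).round(4),"q",np.array(s["qpos"]).round(0),"F",np.array(s["contact_force"]).round(1),"M",np.array(s["moment"]).round(1),"w",round(s["gripper_width"],4))
print("TCP target",T.round(3),"shift",(Rc.T@(T-p)/.15).round(3),"turn",(np.degrees(Ro.from_matrix(Rc.T@R).as_rotvec())/30).round(3))
E
python3 go.py 0.40 -0.30 0.20 -0.2 45
```

```text
t 0.25 grasp now [ 0.2443 -0.5751  0.2493] tilt 0.04 head 0.4018 q [63. 24. -1. 91.  0. 65. -5.] F [ 0.3  0.  -0.3] M [-0. -0.  0.] w 0.0858
TCP target [ 0.293 -0.278  0.31 ] shift [ 1.07  -1.696  0.632] turn [-0.452  1.454  1.089]
```

View pics/w0.png

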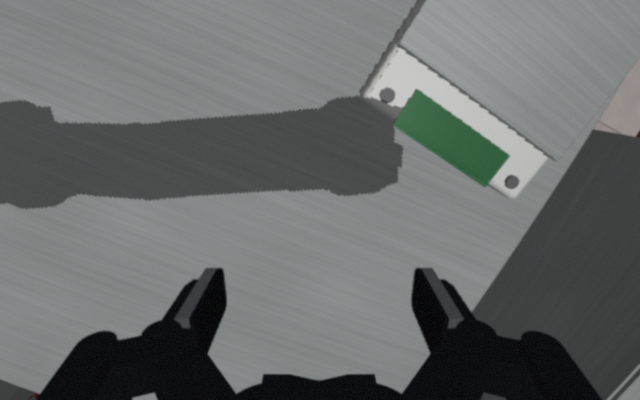

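The wrist view shows the fingers at the bottom, (215,290) and (425,290), over the counter by the scale. Only the counter is below.

Call:
carry_out:
  increments:
    - [[0.6,-0.9,0.2],[-0.2,0.7,0.5],1]
    - [[0.6,-0.9,0.2],[-0.2,0.7,0.5],1]
    - [[0.6,-0.9,0.2],[-0.2,0.7,0.5],1]
    - [[0.6,-0.9,0.2],[-0.2,0.7,0.5],1]
    - [[0.6,-0.9,0.2],[-0.2,0.7,0.5],1]

```text
t: 0.67
eef_pos: [0.274, -0.4075, 0.3715]
ee_rot: [[0.92, 0.129, 0.37], [0.136, -0.991, 0.007], [0.368, 0.044, -0.929]]
contact_force: [0.0, 1.1, -0.5]
gripper_width: 0.0856
grip_force: 0.0
```

```bash
python3 go.py 0.40 -0.265 0.20 -0.2 45
```

```text
t 0.67 grasp now [ 0.3314 -0.4064  0.2275] tilt 21.75 head 0.1291 q [ 65.  11.  -9. 116. -24.  44. -10.] F [ 0.   1.1 -0.5] M [0.  0.5 0. ] w 0.0856
TCP target [ 0.293 -0.243  0.31 ] shift [ 0.111 -1.087  0.437] turn [-0.277  0.759  0.575]
```

Call:
carry_out:
  increments:
    - [[0.1,-1.0,0.42],[-0.26,0.75,0.55],1]
    - [[0.1,-1.0,0.42],[-0.26,0.75,0.55],1]
    - [[0.1,-1.0,0.42],[-0.26,0.75,0.55],1]
    - [[0.1,-1.0,0.42],[-0.26,0.75,0.55],1]
    - [[0.1,-1.0,0.42],[-0.26,0.75,0.55],1]
    - [[0.1,-1.0,0.42],[-0.26,0.75,0.55],1]

```text
t: 1.17
eef_pos: [0.2926, -0.3, 0.3144]
ee_rot: [[0.785, -0.096, 0.612], [-0.064, -0.995, -0.074], [0.616, 0.019, -0.788]]
contact_force: [0.4, -0.4, -2.0]
gripper_width: 0.0854
grip_force: 0.0
```

```bash
python3 go.py 0.46 -0.263 0.16 -0.2 45
python3 - <<'E'
from h import *
f=robot.grab_frame("wrist");save(f,"w1.png")
c=np.array([.4912,-.2691]);e=np.array([np.cos(-.202),np.sin(-.202)]);n=np.array([-e[1],e[0]])
print(proj(f,[[*(c+a*e*.05+b*n*.022),.115] for a,b in((-1,1),(-1,-1),(1,-1),(1,1))]).round(1))
E
```

```text
t 1.17 grasp now [ 0.3874 -0.3115  0.1924] tilt 38.04 head -0.096 q [ 99.  13. -54. 133. -56.  16.   4.] F [ 0.4 -0.4 -2. ] M [ 0.1  0.7 -0. ] w 0.0854
TCP target [ 0.353 -0.241  0.27 ] shift [ 0.105 -0.434  0.451] turn [-0.104  0.23   0.173]
[[203.8 224.6]
 [265.4 231.4]
 [285.2 110.3]
 [231.1 105.1]]
```

View pics/w1.png

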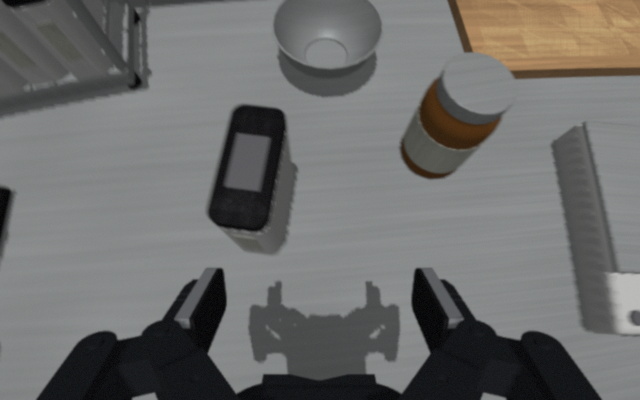

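Lid corners: (208,222), (266,230), (286,107), (235,104). These agree with the prediction to about 4 px, so the canister pose holds. Joint 5 is near its limit at this tilt, so I'll grasp with a smaller tilt.

```bash
python3 go.py 0.460 -0.263 0.17 -0.2 28; python3 -c "
from h import *
s=robot.read_state();f=robot.grab_frame('wrist');R=np.array(s['ee_rot']);print(R.T@(np.array(f['origin'])-s['eef_pos']),R.T@np.array(f['rotation'])[:,2])"
```

```text
t 1.22 grasp now [ 0.3882 -0.3072  0.192 ] tilt 38.16 head -0.0926 q [100.  14. -55. 133. -56.  16.   4.] F [-1.8  3.9 -2.9] M [0.2 0.8 0.1] w 0.0856
TCP target [ 0.389 -0.249  0.307] shift [ 0.451 -0.378  0.406] turn [-0.088 -0.34   0.188]
[ 8.53776033e-02 -2.86866505e-05  3.20723532e-02] [-3.27921872e-01  8.79953731e-04  9.44704436e-01]
```

Call:
carry_out:
  increments:
    - [[0.45,-0.38,0.4],[-0.09,-0.3,0.19],1]
    - [[0.45,-0.38,0.4],[-0.09,-0.3,0.19],1]
    - [[0.45,-0.38,0.4],[-0.09,-0.3,0.19],1]
    - [[0.45,-0.38,0.4],[-0.09,-0.3,0.19],1]
    - [[0.45,-0.38,0.4],[-0.09,-0.3,0.19],1]
    - [[0.45,-0.38,0.4],[-0.09,-0.3,0.19],1]

```text
t: 1.77
eef_pos: [0.3841, -0.2563, 0.3079]
ee_rot: [[0.857, -0.205, 0.474], [-0.177, -0.979, -0.102], [0.485, 0.004, -0.875]]
contact_force: [0.1, -0.4, -0.2]
gripper_width: 0.0856
grip_force: 0.0
```

```bash
python3 go.py 0.461 -0.263 0.16 -0.2 28
```

```text
t 1.77 grasp now [ 0.4575 -0.2721  0.1723] tilt 28.99 head -0.2063 q [ 50.  11. -21. 129. -21.  14. -52.] F [ 0.1 -0.4 -0.2] M [0.1 0.5 0. ] w 0.0856
TCP target [ 0.39  -0.249  0.297] shift [-0.013 -0.058  0.077] turn [ 0.012 -0.033 -0.007]
```

```bash
python3 go.py 0.462 -0.263 0.072 -0.202 28
```

```text
t 1.77 grasp now [ 0.4575 -0.2721  0.1723] tilt 28.99 head -0.2063 q [ 50.  11. -21. 129. -21.  14. -52.] F [ 0.1 -0.4 -0.2] M [0.1 0.5 0. ] w 0.0856
TCP target [ 0.391 -0.248  0.209] shift [-0.291 -0.063  0.593] turn [ 0.01  -0.033 -0.004]
```

Call:
carry_out:
  increments:
    - [[0.0,-0.06,0.0],[0.01,-0.03,0],1]
    - [[-0.1,-0.06,0.2],[0.01,-0.03,0],1]
    - [[-0.2,-0.06,0.4],[0.01,-0.03,0],1]
    - [[-0.29,-0.06,0.6],[0.01,-0.03,0],1]
    - [[-0.29,-0.06,0.6],[0.01,-0.03,0],1]

```text
t: 2.18
eef_pos: [0.3948, -0.2533, 0.2406]
ee_rot: [[0.871, -0.193, 0.451], [-0.179, -0.981, -0.074], [0.457, -0.016, -0.889]]
contact_force: [0.6, 0.5, -0.5]
gripper_width: 0.0857
grip_force: 0.0
```

```bash
python3 go.py 0.462 -0.263 0.072 -0.202 28; python3 -c "
from h import *
f=robot.grab_frame('wrist');save(f,'w2.png')"
```

```text
t 2.18 grasp now [ 0.4647 -0.2648  0.1027] tilt 27.21 head -0.1939 q [ 39.  19. -10. 131. -52.   8. -21.] F [ 0.6  0.5 -0.5] M [ 0.1  0.5 -0. ] w 0.0857
TCP target [ 0.391 -0.248  0.209] shift [-0.126 -0.024  0.173] turn [-0.034  0.027 -0.001]
```

View pics/w2.png

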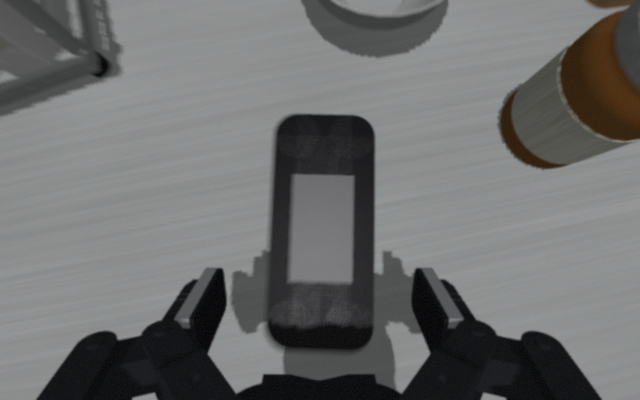

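The canister is centred between the fingers (lid x 270–376) and aligned. Joint 6 is near its limit, so I'll grip a bit higher with a slightly smaller tilt.

```bash
python3 go.py 0.462 -0.263 0.088 -0.202 25
```

```text
t 2.23 grasp now [ 0.465  -0.2654  0.1007] tilt 27.13 head -0.1938 q [ 39.  19. -10. 131. -53.   8. -19.] F [ 1.2 -1.  -1.9] M [0.  0.5 0.1] w 0.0859
TCP target [ 0.398 -0.25   0.228] shift [-0.021 -0.029  0.066] turn [-0.035 -0.07   0.   ]
```

Call:
carry_out:
  increments:
    - [[-0.02,-0.02,0.06],[-0.03,-0.07,0],1]
    - [[-0.02,-0.02,0.06],[-0.03,-0.07,0],1]

```text
t: 2.4
eef_pos: [0.3973, -0.2492, 0.2306]
ee_rot: [[0.889, -0.198, 0.414], [-0.181, -0.98, -0.081], [0.421, -0.003, -0.907]]
contact_force: [0.3, 0.4, -0.1]
gripper_width: 0.0853
grip_force: 0.0
```

```bash
python3 go.py 0.462 -0.263 0.088 -0.202 25
```

```text
t 2.4 grasp now [ 0.4614 -0.2617  0.0901] tilt 24.92 head -0.1995 q [ 32.  20.  -4. 131. -49.   8. -25.] F [ 0.3  0.4 -0.1] M [ 0.1  0.4 -0. ] w 0.0853
TCP target [ 0.398 -0.25   0.228] shift [-0.002  0.004  0.015] turn [-0.007  0.003  0.002]
```

Right on target. Closing.

Call:
carry_out:
  increments:
    - [[0,0,0.0],[0,0,0],-1]
    - [[0,0,0],[0,0,0],-1]
    - [[0,0,0],[0,0,0],-1]
    - [[0,0,0],[0,0,0],-1]
    - [[0,0,0],[0,0,0],-1]
    - [[0,0,0],[0,0,0],-1]

```text
t: 2.9
eef_pos: [0.3962, -0.2503, 0.2318]
ee_rot: [[0.886, -0.201, 0.418], [-0.184, -0.98, -0.082], [0.426, -0.004, -0.905]]
contact_force: [-2.2, 0.8, 6.9]
gripper_width: 0.0433
grip_force: 60.7
```

```bash
python3 go.py 0.48 -0.20 0.16 0.111 25
```

```text
t 2.9 grasp now [ 0.4609 -0.263   0.0915] tilt 25.18 head -0.2028 q [ 33.  19.  -5. 131. -49.   8. -25.] F [-2.2  0.8  6.9] M [0.3 0.3 0.1] w 0.0433
TCP target [ 0.415 -0.207  0.3  ] shift [ 0.253 -0.308 -0.386] turn [ 0.247 -0.007 -0.546]
```

Call:
carry_out:
  increments:
    - [[0.1,0,-0.2],[0,0,0],-1]
    - [[0.2,0,-0.42],[0,0,0],-1]
    - [[0.25,-0.2,-0.42],[0.12,0,-0.27],-1]
    - [[0.25,-0.31,-0.42],[0.24,0,-0.54],-1]
    - [[0.25,-0.31,-0.42],[0.24,0,-0.54],-1]
    - [[0.25,-0.31,-0.42],[0.24,0,-0.54],-1]

```text
t: 3.4
eef_pos: [0.4122, -0.2051, 0.304]
ee_rot: [[0.9, 0.112, 0.421], [0.102, -0.994, 0.046], [0.424, 0.001, -0.906]]
contact_force: [-0.1, -0.3, -4.7]
gripper_width: 0.0432
grip_force: 62.9
```

```bash
cat > rk.py <<'E'
# rk.py xr yr zbase dpsi : go.py for canister centre at rack (xr,yr), base height zbase
import sys,os,math
x,y,z,d=map(float,sys.argv[1:5]);th=.111+d
ox,oy=.698,.046
cx=ox+x*math.cos(.111)-y*math.sin(.111);cy=oy+x*math.sin(.111)+y*math.cos(.111)
s=-.0305
os.system(f"python3 go.py {cx+s*math.cos(th)} {cy+s*math.sin(th)} {z+.0915} {th} 25.2")
E
python3 rk.py -.14 .022 .07 0
```

```text
t 3.4 grasp now [ 0.4775 -0.1979  0.1636] tilt 25.07 head 0.112 q [ 19.  11.   7. 129. -38.  23. -25.] F [-0.1 -0.3 -4.7] M [-0.2  0.9 -0.1] w 0.0432
TCP target [0.461 0.042 0.302] shift [ 0.451 -1.599  0.226] turn [0.001 0.004 0.003]
```

Call:
carry_out:
  increments:
    - [[0.2,-0.8,0.05],[0,0,0],-1]
    - [[0.2,-0.8,0.05],[0,0,0],-1]
    - [[0.2,-0.8,0.05],[0,0,0],-1]
    - [[0.2,-0.8,0.05],[0,0,0],-1]

```text
t: 3.73
eef_pos: [0.4299, -0.078, 0.3094]
ee_rot: [[0.901, 0.111, 0.42], [0.1, -0.994, 0.048], [0.423, -0.001, -0.906]]
contact_force: [-0.1, 0.6, -4.4]
gripper_width: 0.0437
grip_force: 63.6
```

```bash
python3 rk.py -.14 .022 .07 0
```

```text
t 3.73 grasp now [ 0.4951 -0.0706  0.1689] tilt 25.03 head 0.1108 q [ -3.   7.   9. 133. -23.  17. -57.] F [-0.1  0.6 -4.4] M [-0.1  0.9  0. ] w 0.0437
TCP target [0.461 0.042 0.302] shift [ 0.242 -0.77   0.17 ] turn [-0.002  0.006 -0.001]
```

Call:
carry_out:
  increments:
    - [[0.24,-0.77,0.17],[0,0.01,0],-1]
    - [[0.24,-0.77,0.17],[0,0.01,0],-1]
    - [[0.24,-0.77,0.17],[0,0.01,0],-1]
    - [[0.24,-0.77,0.17],[0,0.01,0],-1]
    - [[0.24,-0.77,0.17],[0,0.01,0],-1]

```text
t: 4.15
eef_pos: [0.461, 0.0399, 0.3011]
ee_rot: [[0.898, 0.111, 0.426], [0.101, -0.994, 0.046], [0.429, 0.001, -0.904]]
contact_force: [0.6, 0.3, -3.9]
gripper_width: 0.0435
grip_force: 63.6
```

```bash
python3 rk.py -.13 .022 .035 0;python3 - <<'E'
from h import *
f=robot.grab_frame('wrist');save(f,'w3.png')
th=.111;ex=np.array([np.cos(th),np.sin(th),0]);ey=np.array([-ex[1],ex[0],0]);O=np.array([.698,.046,0])
P=lambda x,y,z:O+x*ex+y*ey+[0,0,z]
print("rod L0R",proj(f,[P(-.068,.154,.225),P(-.068,0,.225),P(-.068,-.154,.225)]).round(0))
print("postfeet",proj(f,[P(-.048,.152,.0),P(-.048,-.152,.0)]).round(0))
E
```

```text
t 4.15 grasp now [0.5271 0.047  0.161 ] tilt 25.38 head 0.1113 q [-27.  10.  17. 131.  -4.  14. -91.] F [ 0.6  0.3 -3.9] M [-0.   0.9  0. ] w 0.0435
TCP target [0.47  0.043 0.267] shift [-0.04  -0.013  0.235] turn [ 0.002 -0.006  0.002]
rod L0R [[-97.  -8.]
 [388. -34.]
 [806.  13.]]
postfeet [[181. 137.]
 [494. 138.]]
```

View pics/w3.png

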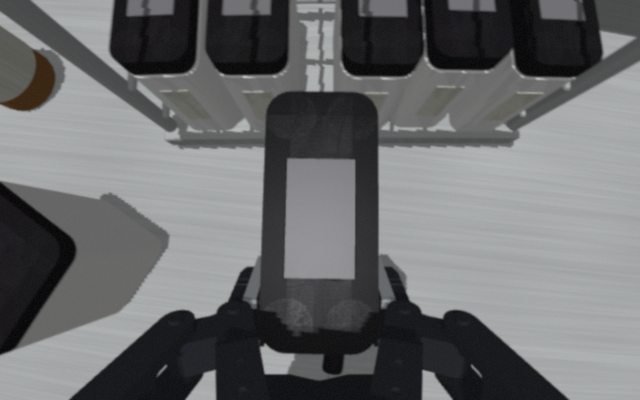

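Lid edges near row v≈55: row1 111–194, row2 208–290, row3 342–424, row4 430–512, row5 520–603. The gap is 290–342, and the held canister's lid spans 266–378.

Run:
```python
from h import *
f=robot.grab_frame('wrist')
th=.111;ex=np.array([np.cos(th),np.sin(th),0]);ey=np.array([-ex[1],ex[0],0]);O=np.array([.698,.046,0])
v=55
q=atz(f,[(u,v) for u in(111,194,208,290,342,424,430,512,520,603)],.145)-O
print(((q)@ey*1000).round(1))
q=atz(f,[(u,75) for u in(150,250,382,470,555)],.145)-O
print((q@ex*1000).round(1))
k=atz(f,[(264,180),(379,180),(320,92),(320,350)],.0695+.115)-O;print((k@ex*1000).round(1),(k@ey*1000).round(1))
```

```text
[ 129.1   83.3   75.8   32.2    4.7  -38.9  -42.2  -87.4  -91.9 -141. ]
[-60.3 -61.2 -61.3 -60.6 -59.2]
[-124.  -124.   -88.9 -186.5] [38.1 -5.7 16.7 16.9]
```

```bash
python3 rk.py -.11 .0223 .034 0
```

```text
t 4.25 grasp now [0.5262 0.0431 0.1609] tilt 25.31 head 0.107 q [-27.  10.  17. 131.  -4.  14. -91.] F [-1.  -0.9 -3.7] M [-0.1  0.9 -0. ] w 0.0433
TCP target [0.49  0.045 0.266] shift [ 0.085 -0.039  0.301] turn [ 0.007 -0.004 -0.005]
```

Call:
carry_out:
  increments:
    - [[-0.06,0,0.12],[0,0,0],-1]
    - [[-0.12,0,0.24],[0,0,0],-1]
    - [[-0.06,-0.01,0.26],[0,0,0],-1]
    - [[-0.06,-0.01,0.26],[0,0,0],-1]
    - [[-0.06,-0.01,0.26],[0,0,0],-1]

```text
t: 4.67
eef_pos: [0.4702, 0.0374, 0.2635]
ee_rot: [[0.898, 0.104, 0.428], [0.095, -0.995, 0.043], [0.431, 0.002, -0.903]]
contact_force: [-0.1, 0.5, -3.6]
gripper_width: 0.0431
grip_force: 62.8
```

```bash
python3 rk.py -.095 .0185 .034 0; python3 -c "
from h import *
robot.grab_frame('top')"; python3 rk.py -.095 .0185 .034 0
```

```text
t 4.67 grasp now [0.5366 0.0441 0.1236] tilt 25.5 head 0.1046 q [-22.  15.  13. 132.  -8.   8. -87.] F [-0.1  0.5 -3.6] M [-0.1  0.9  0. ] w 0.0431
TCP target [0.506 0.043 0.266] shift [ 0.222 -0.014  0.089] turn [ 0.009 -0.01  -0.009]
t 4.72 grasp now [0.5363 0.0444 0.1238] tilt 25.51 head 0.1053 q [-22.  15.  13. 132.  -8.   8. -87.] F [ 0.   0.4 -3. ] M [-0.   0.9 -0. ] w 0.0437
TCP target [0.506 0.043 0.266] shift [ 0.223 -0.012  0.091] turn [ 0.008 -0.01  -0.008]
```

Call:
carry_out:
  increments:
    - [[0.05,-0.01,-0.01],[0.008,-0.01,-0.01],-1]
    - [[0.12,-0.01,0.03],[0.008,-0.01,-0.01],-1]
    - [[0.18,-0.01,0.07],[0.008,-0.01,-0.01],-1]
    - [[0.2,-0.01,0.08],[0.008,-0.01,-0.01],-1]
    - [[0.2,-0.01,0.08],[0.008,-0.01,-0.01],-1]

```text
t: 5.13
eef_pos: [0.502, 0.0438, 0.2651]
ee_rot: [[0.899, 0.114, 0.422], [0.104, -0.993, 0.048], [0.425, 0.0, -0.905]]
contact_force: [-0.4, -0.6, -4.4]
gripper_width: 0.0438
grip_force: 63.0
```

```bash
python3 rk.py -.085 .0185 .033 0
python3 - <<'E'
from h import *
f=robot.grab_frame('wrist');save(f,'w4.png',(0,0,640,240),1.25)
E
```

```text
t 5.13 grasp now [0.5674 0.0513 0.1248] tilt 25.16 head 0.1145 q [-21.  18.  11. 127.  -9.  10. -86.] F [-0.4 -0.6 -4.4] M [-0.1  0.9 -0. ] w 0.0438
TCP target [0.516 0.044 0.265] shift [0.081 0.007 0.041] turn [-0.002  0.001  0.006]
```

View pics/w4.png

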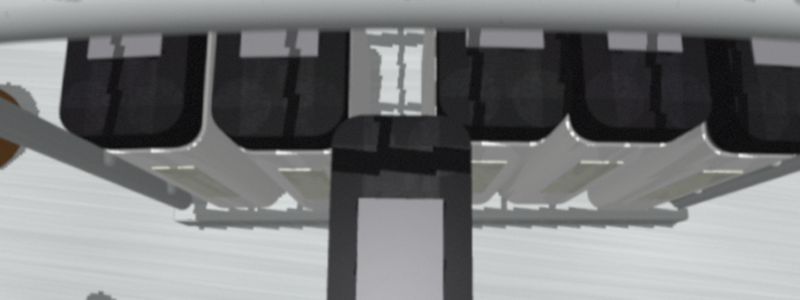

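The held lid (332–470, centre 401) overlaps into the gap (350–438, mid 394), so it needs about 2 mm more to the left. Its front end is just entering.

Call:
carry_out:
  increments:
    - [[0.0,-0.015,0.005],[0,0,0],-1]
    - [[0.03,-0.015,0.02],[0,0,0],-1]
    - [[0.06,-0.015,0.033],[0,0,0],-1]
    - [[0.06,-0.015,0.033],[0,0,0],-1]

```text
t: 5.52
eef_pos: [0.5114, 0.0474, 0.2639]
ee_rot: [[0.9, 0.115, 0.421], [0.104, -0.993, 0.048], [0.424, 0.0, -0.906]]
contact_force: [-0.3, 0.5, -4.5]
gripper_width: 0.0433
grip_force: 62.9
```

```bash
python3 rk.py -.085 .0185 .033 0
```

```text
t 5.52 grasp now [0.5766 0.0549 0.1235] tilt 25.08 head 0.1151 q [-21.  19.  11. 126.  -9.  11. -86.] F [-0.3  0.5 -4.5] M [0.1 1.1 0.1] w 0.0433
TCP target [0.516 0.044 0.265] shift [0.026 0.024 0.005] turn [-0.003  0.004  0.007]
```

Call:
carry_out:
  increments:
    - [[0.02,0,0.0],[0,0,0.005],-1]
    - [[0.04,0,0.01],[0,0,0.005],-1]
    - [[0.055,0,0.018],[0,0,0.005],-1]
    - [[0.055,0,0.018],[0,0,0.005],-1]

```text
t: 5.85
eef_pos: [0.5202, 0.0483, 0.2653]
ee_rot: [[0.899, 0.112, 0.423], [0.101, -0.994, 0.048], [0.425, -0.001, -0.905]]
contact_force: [0.2, -0.2, -4.6]
gripper_width: 0.0434
grip_force: 62.9
```

```bash
python3 rk.py -.075 .021 .033 0
```

```text
t 5.85 grasp now [0.5857 0.0558 0.125 ] tilt 25.17 head 0.1123 q [-21.  19.  11. 125.  -9.  11. -86.] F [ 0.2 -0.2 -4.6] M [0.2 1.  0.1] w 0.0434
TCP target [0.525 0.048 0.265] shift [0.028 0.006 0.017] turn [-0.002  0.001  0.002]
```

Call:
carry_out:
  increments:
    - [[0.018,0,0.008],[0,0,0],-1]
    - [[0.036,0,0.016],[0,0,0],-1]
    - [[0.036,0,0.016],[0,0,0],-1]

```text
t: 6.1
eef_pos: [0.526, 0.0488, 0.2653]
ee_rot: [[0.9, 0.112, 0.422], [0.101, -0.994, 0.048], [0.425, -0.001, -0.905]]
contact_force: [-0.4, 1.2, -4.1]
gripper_width: 0.0431
grip_force: 62.9
```

```bash
python3 rk.py -.07 .021 .033 0;  python3 - <<'E'
from h import *
f=robot.grab_frame('wrist');save(f,'w5.png',(0,0,640,240),1.25)
E
```

```text
t 6.1 grasp now [0.5914 0.0562 0.125 ] tilt 25.15 head 0.1121 q [-21.  20.  11. 124.  -9.  12. -86.] F [-0.4  1.2 -4.1] M [0.2 1.  0.2] w 0.0431
TCP target [0.53  0.048 0.265] shift [0.023 0.005 0.015] turn [-0.002  0.002  0.001]
```

View pics/w5.png

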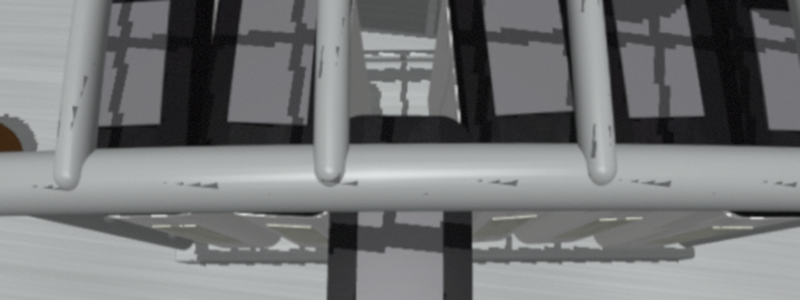

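The camera has cleared the front rod (v≈180). The canister's front end is in the gap, with row3 slightly yawed by the wedging, and forces are near zero. I'll keep advancing gently.

Call:
carry_out:
  increments:
    - [[0.018,0,0.008],[0,0,0],-1]
    - [[0.036,0,0.016],[0,0,0],-1]
    - [[0.036,0,0.016],[0,0,0],-1]

```text
t: 6.4
eef_pos: [0.5317, 0.0494, 0.2654]
ee_rot: [[0.9, 0.112, 0.422], [0.101, -0.994, 0.048], [0.425, -0.001, -0.905]]
contact_force: [-0.3, 0.3, -4.6]
gripper_width: 0.0436
grip_force: 62.9
```

```bash
python3 rk.py -.06 .021 .033 0
```

```text
t 6.4 grasp now [0.5971 0.0568 0.125 ] tilt 25.12 head 0.1121 q [-20.  20.  11. 123.  -9.  12. -86.] F [-0.3  0.3 -4.6] M [0.2 1.  0.2] w 0.0436
TCP target [0.54  0.05  0.265] shift [0.049 0.005 0.027] turn [-0.002  0.003  0.001]
```

Call:
carry_out:
  increments:
    - [[0.018,0,0.008],[0,0,0],-1]
    - [[0.036,0,0.016],[0,0,0],-1]
    - [[0.036,0,0.016],[0,0,0],-1]

```text
t: 6.65
eef_pos: [0.5376, 0.0501, 0.2654]
ee_rot: [[0.9, 0.112, 0.422], [0.101, -0.994, 0.048], [0.425, -0.001, -0.905]]
contact_force: [-0.2, 0.8, -5.1]
gripper_width: 0.0434
grip_force: 62.8
```

```bash
python3 rk.py -.06 .021 .033 0
```

```text
t 6.65 grasp now [0.603  0.0575 0.1251] tilt 25.12 head 0.1121 q [-20.  21.  11. 123.  -9.  12. -86.] F [-0.2  0.8 -5.1] M [0.3 1.  0.2] w 0.0434
TCP target [0.54  0.05  0.265] shift [0.013 0.006 0.011] turn [-0.002  0.003  0.001]
```

Call:
carry_out:
  increments:
    - [[0.018,0,0.008],[0,0,0],-1]
    - [[0.036,0,0.016],[0,0,0],-1]
    - [[0.036,0,0.016],[0,0,0],-1]

```text
t: 6.9
eef_pos: [0.5435, 0.0507, 0.2656]
ee_rot: [[0.9, 0.112, 0.422], [0.101, -0.994, 0.048], [0.425, -0.001, -0.905]]
contact_force: [0.2, 0.7, -5.0]
gripper_width: 0.0428
grip_force: 62.8
```

```bash
python3 rk.py -.05 .021 .033 0
```

```text
t 6.9 grasp now [0.6089 0.0581 0.1252] tilt 25.13 head 0.1121 q [-20.  21.  11. 122. -10.  13. -85.] F [ 0.2  0.7 -5. ] M [0.3 1.  0.2] w 0.0428
TCP target [0.55  0.051 0.265] shift [0.037 0.005 0.023] turn [-0.002  0.002  0.001]
```

Call:
carry_out:
  increments:
    - [[0.018,0,0.008],[0,0,0],-1]
    - [[0.036,0,0.016],[0,0,0],-1]
    - [[0.036,0,0.016],[0,0,0],-1]

```text
t: 7.15
eef_pos: [0.5494, 0.0513, 0.2657]
ee_rot: [[0.9, 0.112, 0.422], [0.101, -0.994, 0.048], [0.425, -0.001, -0.905]]
contact_force: [-0.4, 1.6, -4.6]
gripper_width: 0.0432
grip_force: 62.8
```

```bash
python3 rk.py -.05 .021 .033 0
python3 - <<'E'
from h import *
f=robot.grab_frame('scene');save(f,'s5.png',(255,185,395,290),5)
E
```

```text
t 7.15 grasp now [0.6149 0.0587 0.1254] tilt 25.14 head 0.1119 q [-20.  21.  11. 121. -10.  13. -85.] F [-0.4  1.6 -4.6] M [0.2 1.  0.2] w 0.0432
TCP target [0.55  0.051 0.265] shift [0.001 0.005 0.007] turn [-0.002  0.002  0.001]
```

Call:
carry_out:
  increments:
    - [[-0.006,0,0.014],[0,0,0],-1]
    - [[-0.01,0,0.022],[0,0,0],-1]
    - [[-0.012,0,0.026],[0,0,0],-1]
    - [[-0.012,0,0.026],[0,0,0],-1]

```text
t: 7.53
eef_pos: [0.5492, 0.0512, 0.2621]
ee_rot: [[0.899, 0.112, 0.424], [0.101, -0.994, 0.048], [0.426, -0.001, -0.905]]
contact_force: [-2.8, 0.3, 3.4]
gripper_width: 0.0431
grip_force: 63.7
```

```bash
python3 rk.py -.05 .021 .030 0
```

```text
t 7.53 grasp now [0.6149 0.0587 0.1219] tilt 25.23 head 0.1117 q [-20.  22.  10. 121. -10.  12. -85.] F [-2.8  0.3  3.4] M [0.2 0.6 0.1] w 0.0431
TCP target [0.55  0.051 0.262] shift [0.004 0.004 0.004] turn [-0.002 -0.001  0.001]
```

Call:
carry_out:
  increments:
    - [[0,0,0],[0,0,0],0.5]
    - [[0,0,0],[0,0,0],0.5]
    - [[0,0,0],[0,0,0],0.5]
    - [[-0.12,0,-0.056],[0,0,0],0.5]
    - [[-0.24,0,-0.11],[0,0,0],0.5]
    - [[-0.36,0,-0.17],[0,0,0],0.5]
    - [[-0.42,0,-0.2],[0,0,0],0.5]

```text
t: 8.12
eef_pos: [0.4775, 0.043, 0.2614]
ee_rot: [[0.901, 0.111, 0.42], [0.101, -0.994, 0.048], [0.423, -0.001, -0.906]]
contact_force: [-1.0, -0.2, -0.5]
gripper_width: 0.0639
grip_force: 0.0
```

```bash
python3 go.py 0.53 0.047 0.11 0.111 42
python3 - <<'E'
from h import *
f=robot.grab_frame('wrist');save(f,'w6.png')
E
```

```text
t 8.12 grasp now [0.5426 0.0504 0.121 ] tilt 25.01 head 0.1116 q [-22.  16.  12. 130.  -9.   9. -86.] F [-1.  -0.2 -0.5] M [-0.1  0.5  0. ] w 0.0639
TCP target [0.427 0.036 0.225] shift [-0.411  0.012  0.075] turn [-0.002  0.566  0.   ]
```

View pics/w6.png

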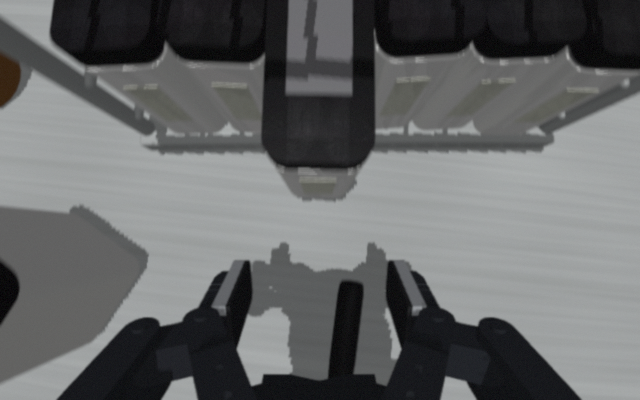

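The canister stands square and upright in the gap, with its near end (v≈165) protruding past its neighbours (v≈58). Next I'll shut the fingers and push it with the tips.

```bash
python3 go.py 0.5514 0.0514 0.106 0.111 28
```

```text
t 8.17 grasp now [0.5417 0.0503 0.1209] tilt 24.96 head 0.1117 q [-22.  16.  12. 131.  -9.   9. -86.] F [-3.1 -0.8 -0. ] M [-0.1  0.6  0. ] w 0.0644
TCP target [0.479 0.043 0.243] shift [-0.038 -0.001  0.119] turn [-0.002  0.101  0.   ]
```

Call:
carry_out:
  increments:
    - [[0,0,0.02],[0,0,0],-1]
    - [[0.01,0,0.06],[0,0,0],-1]
    - [[0.018,0,0.119],[0,0.02,0],-1]
    - [[0.018,0,0.119],[0,0.02,0],-1]
    - [[0.018,0,0.119],[0,0.02,0],-1]
    - [[0.018,0,0.119],[0,0.02,0],-1]
    - [[0.018,0,0.119],[0,0.02,0],-1]

```text
t: 8.75
eef_pos: [0.4904, 0.045, 0.2463]
ee_rot: [[0.895, 0.112, 0.431], [0.101, -0.994, 0.049], [0.434, 0.0, -0.901]]
contact_force: [0.0, 0.1, -0.1]
gripper_width: -0.0001
grip_force: 0.0
```

```bash
python3 go.py 0.5713 0.0536 0.106 0.111 27
```

```text
t 8.75 grasp now [0.5572 0.0525 0.1067] tilt 25.7 head 0.1122 q [-28.  19.  19. 130. -37.   7. -59.] F [ 0.   0.1 -0.1] M [-0.   0.4  0. ] w -0.0001
TCP target [0.501 0.046 0.244] shift [0.059 0.003 0.045] turn [-0.001  0.043  0.002]
```

Call:
carry_out:
  increments:
    - [[0.04,0,0.02],[0,0,0],-1]
    - [[0.08,0,0.038],[0,0,0],-1]
    - [[0.12,0,0.057],[0,0,0],-1]
    - [[0.12,0,0.057],[0,0,0],-1]

```text
t: 9.08
eef_pos: [0.5111, 0.047, 0.2473]
ee_rot: [[0.895, 0.112, 0.433], [0.1, -0.994, 0.049], [0.435, -0.0, -0.9]]
contact_force: [0.9, 0.1, -1.6]
gripper_width: -0.0003
grip_force: 0.0
```

```bash
python3 go.py 0.5912 0.0558 0.106 0.111 28
```

```text
t 9.08 grasp now [0.5782 0.0546 0.1078] tilt 25.81 head 0.112 q [-28.  21.  20. 127. -37.   9. -59.] F [ 0.9  0.1 -1.6] M [-0.   0.5  0. ] w -0.0003
TCP target [0.519 0.048 0.243] shift [0.034 0.001 0.049] turn [-0.001  0.073  0.001]
```

Call:
carry_out:
  increments:
    - [[0.03,0,0.018],[0,0.02,0],-1]
    - [[0.055,0,0.036],[0,0.03,0],-1]
    - [[0.055,0,0.036],[0,0.03,0],-1]

```text
t: 9.33
eef_pos: [0.5194, 0.048, 0.2454]
ee_rot: [[0.888, 0.112, 0.445], [0.1, -0.994, 0.051], [0.448, -0.001, -0.894]]
contact_force: [0.2, -0.2, 0.5]
gripper_width: -0.0004
grip_force: 0.0
```

```bash
python3 go.py 0.60 0.0568 0.106 0.111 28
```

```text
t 9.33 grasp now [0.5884 0.0558 0.1068] tilt 26.62 head 0.112 q [-27.  22.  19. 127. -40.   8. -56.] F [ 0.2 -0.2  0.5] M [-0.1  0.5 -0. ] w -0.0004
TCP target [0.528 0.049 0.243] shift [0.042 0.001 0.04 ] turn [-0.002  0.046  0.001]
```

Call:
carry_out:
  increments:
    - [[0.03,0,0.015],[0,0.02,0],-1]
    - [[0.06,0,0.03],[0,0.03,0],-1]
    - [[0.06,0,0.03],[0,0.03,0],-1]

```text
t: 9.58
eef_pos: [0.5295, 0.0492, 0.2455]
ee_rot: [[0.881, 0.112, 0.459], [0.099, -0.994, 0.052], [0.462, -0.001, -0.887]]
contact_force: [0.1, -0.6, -1.1]
gripper_width: -0.0
grip_force: 0.1
```

```bash
python3 go.py 0.61 0.0579 0.106 0.111 28
```

```text
t 9.58 grasp now [0.6007 0.0572 0.1081] tilt 27.53 head 0.1119 q [-27.  22.  19. 126. -45.   7. -51.] F [ 0.1 -0.6 -1.1] M [-0.1  0.5  0. ] w -0.0
TCP target [0.538 0.05  0.243] shift [0.04  0.002 0.041] turn [-0.002  0.016  0.001]
```

```bash
cat > chk.py <<'E'
from h import *
f=robot.grab_frame('wrist');g=cv2.cvtColor(f['frame'],cv2.COLOR_BGR2GRAY)
th=.111;ex=np.array([np.cos(th),np.sin(th),0]);ey=np.array([-ex[1],ex[0],0]);O=np.array([.698,.046,0])
for xe in(-.1,-.09,-.08,-.07,-.06,-.05,-.04): print(xe,[proj(f,[O+xe*ex+.0216*ey+[0,0,z]])[0].round(0).tolist() for z in(.145,.03)])
for u in(300,330,345): print(u,g[0:400:8,u])
E
python3 chk.py
```

```text
-0.1 [[318.0, 324.0], [318.0, 286.0]]
-0.09 [[318.0, 293.0], [318.0, 271.0]]
-0.08 [[318.0, 262.0], [318.0, 256.0]]
-0.07 [[318.0, 232.0], [318.0, 241.0]]
-0.06 [[319.0, 202.0], [318.0, 227.0]]
-0.05 [[319.0, 174.0], [318.0, 212.0]]
-0.04 [[319.0, 146.0], [318.0, 198.0]]
300 [ 30  28  28  18  24  28  32 111 112 113 113 113 113 133 156 166 181 217
 181 157 141 130 105  53  57  18  18  21  75  68  66  60 172 127  28  34
  30  27  27  24  30  26  19  24  27  26  23  22  21  19]
330 [ 27  24  30  11   9  30  30 111 113 114 113 114 114 134 157 166 181 212
 176 155 144 127 105  50  58  17  16  18  63  63  69  53 102 105 106 104
 105 126  27  26  25  28  20  18  20  20  20  18  20  16]
345 [ 26  23  29  18  23  31  31 111 114 112 115 114 112 134 159 166 180 209
 174 154 143 130 105  53  54  18  15  15  50  52  51  53 154  91  26  32
  28  22  25  26  26  26  21  26  31  27  26  25  26  28]
```

Call:
carry_out:
  increments:
    - [[0.025,0,0.015],[0,-0.01,0],-1]
    - [[0.05,0,0.03],[0,-0.02,0],-1]
    - [[0.06,0,0.034],[0,-0.02,0],-1]
    - [[0.06,0,0.034],[0,-0.02,0],-1]

```text
t: 9.97
eef_pos: [0.5398, 0.0504, 0.2452]
ee_rot: [[0.886, 0.112, 0.45], [0.1, -0.994, 0.051], [0.453, -0.0, -0.892]]
contact_force: [-0.6, 0.3, -0.4]
gripper_width: -0.0
grip_force: 0.1
```

```bash
python3 go.py 0.62 0.0590 0.106 0.111 27;python3 chk.py
```

```text
t 9.97 grasp now [0.6095 0.0584 0.107 ] tilt 26.91 head 0.1124 q [-28.  24.  21. 124. -44.   9. -52.] F [-0.6  0.3 -0.4] M [-0.1  0.5 -0. ] w -0.0
TCP target [0.55  0.051 0.244] shift [0.058 0.003 0.038] turn [-0.002  0.003  0.002]
-0.1 [[319.0, 354.0], [319.0, 299.0]]
-0.09 [[319.0, 322.0], [319.0, 284.0]]
-0.08 [[319.0, 291.0], [319.0, 268.0]]
-0.07 [[319.0, 260.0], [319.0, 253.0]]
-0.06 [[319.0, 229.0], [319.0, 238.0]]
-0.05 [[319.0, 199.0], [319.0, 224.0]]
-0.04 [[319.0, 170.0], [319.0, 209.0]]
300 [ 34  36  39  42  41  39  19 143 142 143 142 144 145 144 147 148 149 151
 151 155 157 158  69  67  75 132 166 187 204 220 245 230 212 195 183 160
  37  50  35  34  39  32  22  35  35  35  27  27  28  26]
330 [ 37  38  43  43  37  25  21 142 141 142 142 142 144 145 145 148 149 149
 153 153 154 157  66  70  75 135 167 188 204 220 243 226 209 196 181 160
 132 157  36  35  32  34  32  28  28  28  25  27  28  29]
345 [ 37  36  46  44  49  37  19 141 141 141 143 144 144 146 146 147 149 150
 150 154 155 158  31  72  75 134 168 188 203 220 241 225 207 195 181 157
  35  29  37  37  37  27  25  33  34  34  38  37  35  34]
```

The canister's label stays put in the image as the arm advances, so the canister is moving with the fingers. I'll push on.

Call:
carry_out:
  increments:
    - [[0.025,0,0.014],[0,0,0],-1]
    - [[0.05,0,0.028],[0,0,0],-1]
    - [[0.05,0,0.028],[0,0,0],-1]

```text
t: 10.27
eef_pos: [0.5486, 0.0514, 0.245]
ee_rot: [[0.886, 0.112, 0.45], [0.1, -0.994, 0.051], [0.453, -0.001, -0.891]]
contact_force: [0.4, 0.4, -0.4]
gripper_width: 0.0
grip_force: 0.1
```

```bash
python3 go.py 0.62 0.0590 0.106 0.111 27
```

```text
t 10.27 grasp now [0.6184 0.0593 0.1068] tilt 26.94 head 0.1121 q [-28.  24.  21. 123. -44.  10. -52.] F [ 0.4  0.4 -0.4] M [-0.   0.5  0.1] w 0.0
TCP target [0.55  0.051 0.244] shift [0.006 0.002 0.01 ] turn [-0.002  0.002  0.002]
```

Call:
carry_out:
  increments:
    - [[0.02,0,0.01],[0,0,0],-1]
    - [[0.03,0,0.016],[0,0,0],-1]
    - [[0.03,0,0.016],[0,0,0],-1]

```text
t: 10.52
eef_pos: [0.5532, 0.0518, 0.2448]
ee_rot: [[0.886, 0.112, 0.45], [0.099, -0.994, 0.051], [0.453, -0.001, -0.892]]
contact_force: [-0.8, -0.6, -0.2]
gripper_width: -0.0005
grip_force: 0.4
```

```bash
python3 go.py 0.63 0.0600 0.106 0.111 27
```

```text
t 10.52 grasp now [0.6229 0.0597 0.1065] tilt 26.91 head 0.1121 q [-28.  25.  22. 123. -44.  10. -52.] F [-0.8 -0.6 -0.2] M [-0.1  0.6 -0. ] w -0.0005
TCP target [0.56  0.052 0.244] shift [0.039 0.002 0.025] turn [-0.002  0.003  0.001]
```

Call:
carry_out:
  increments:
    - [[0.012,0,0.006],[0,0,0],-1]
    - [[0.024,0,0.012],[0,0,0],-1]
    - [[0.024,0,0.012],[0,0,0],-1]

```text
t: 10.77
eef_pos: [0.5571, 0.0523, 0.2448]
ee_rot: [[0.886, 0.112, 0.45], [0.099, -0.994, 0.051], [0.453, -0.001, -0.892]]
contact_force: [-0.9, 0.5, -0.3]
gripper_width: 0.0001
grip_force: 0.5
```

```bash
python3 go.py 0.63 0.0600 0.106 0.111 27
```

```text
t 10.77 grasp now [0.6268 0.0602 0.1065] tilt 26.91 head 0.1121 q [-28.  25.  22. 122. -44.  10. -52.] F [-0.9  0.5 -0.3] M [-0.1  0.6  0. ] w 0.0001
TCP target [0.56  0.052 0.244] shift [0.015 0.003 0.013] turn [-0.002  0.003  0.001]
```

Call:
carry_out:
  increments:
    - [[0.012,0,0.006],[0,0,0],-1]
    - [[0.018,0,0.009],[0,0,0],-1]
    - [[0.018,0,0.009],[0,0,0],-1]

```text
t: 11.02
eef_pos: [0.56, 0.0526, 0.2448]
ee_rot: [[0.886, 0.112, 0.45], [0.099, -0.994, 0.051], [0.453, -0.001, -0.892]]
contact_force: [-1.1, -0.9, 0.2]
gripper_width: 0.0002
grip_force: 0.6
```

```bash
python3 go.py 0.63 0.0600 0.106 0.111 27
```

```text
t 11.02 grasp now [0.6297 0.0605 0.1065] tilt 26.91 head 0.1121 q [-29.  25.  22. 122. -44.  11. -53.] F [-1.1 -0.9  0.2] M [-0.1  0.6  0. ] w 0.0002
TCP target [0.56  0.052 0.244] shift [-0.002  0.003  0.004] turn [-0.002  0.003  0.001]
```

Call:
carry_out:
  increments:
    - [[0.012,0,0.006],[0,0,0],-1]
    - [[0.018,0,0.009],[0,0,0],-1]
    - [[0.018,0,0.009],[0,0,0],-1]

```text
t: 11.27
eef_pos: [0.5618, 0.0527, 0.2443]
ee_rot: [[0.887, 0.112, 0.447], [0.099, -0.994, 0.052], [0.45, -0.001, -0.893]]
contact_force: [-9.4, -0.4, 4.7]
gripper_width: 0.0
grip_force: 4.5
```

```bash
python3 go.py 0.63 0.0600 0.106 0.111 27
```

```text
t 11.27 grasp now [0.6311 0.0608 0.1059] tilt 26.74 head 0.1123 q [-29.  25.  22. 121. -44.  11. -53.] F [-9.4 -0.4  4.7] M [-0.1  1.7  0. ] w 0.0
TCP target [0.56  0.052 0.244] shift [-0.011  0.002 -0.004] turn [-0.004  0.009  0.001]
```

Call:
carry_out:
  increments:
    - [[0.012,0,0.006],[0,0,0],-1]
    - [[0.018,0,0.009],[0,0,0],-1]
    - [[0.018,0,0.009],[0,0,0],-1]

```text
t: 11.52
eef_pos: [0.5628, 0.0528, 0.2433]
ee_rot: [[0.89, 0.112, 0.443], [0.099, -0.994, 0.052], [0.446, -0.003, -0.895]]
contact_force: [-19.3, -1.8, 10.6]
gripper_width: -0.0002
grip_force: 9.7
```

```bash
python3 go.py 0.63 0.0600 0.106 0.111 27
```

```text
t 11.52 grasp now [0.6315 0.0609 0.1046] tilt 26.47 head 0.1126 q [-29.  26.  22. 121. -44.  11. -53.] F [-19.3  -1.8  10.6] M [-0.4  3.2 -0.1] w -0.0002
TCP target [0.56  0.052 0.244] shift [-0.015  0.002 -0.013] turn [-0.006  0.018  0.001]
```

Contact force rises to 19 N at the expected depth (near end about 50 mm ahead of centre), so the canister is against the back wires. I'll withdraw straight back and check.

Call:
carry_out:
  increments:
    - [[-0.04,0,-0.02],[0,0,0],-1]
    - [[-0.12,0,-0.06],[0,0,0],-1]
    - [[-0.24,0,-0.12],[0,0,0],-1]
    - [[-0.36,0,-0.18],[0,0,0],-1]
    - [[-0.5,0,-0.26],[0,-0.1,0],-1]
    - [[-0.5,0,-0.26],[0,-0.1,0],-1]
    - [[-0.5,0,-0.26],[0,-0.1,0],-1]

```text
t: 12.1
eef_pos: [0.4819, 0.0443, 0.2462]
ee_rot: [[0.908, 0.113, 0.404], [0.103, -0.994, 0.046], [0.406, -0.0, -0.914]]
contact_force: [-0.0, 0.4, 0.0]
gripper_width: -0.0001
grip_force: 0.0
```

Run:
```python
from h import *
s=robot.read_state();print(s["t"],s["eef_pos"],s["contact_force"],s["qpos"].round(0))
f=robot.grab_frame('wrist');g=cv2.cvtColor(f['frame'],cv2.COLOR_BGR2GRAY)
cv2.imwrite("pics/w7.png",f['frame'])
th=.111;ex=np.array([np.cos(th),np.sin(th),0]);ey=np.array([-ex[1],ex[0],0]);O=np.array([.698,.046,0])
for xe in(-.06,-.05,-.04): print(xe,proj(f,[O+xe*ex+.0216*ey+[0,0,.145]])[0].round(0),proj(f,[O+xe*ex+.0216*ey+[0,0,.03]])[0].round(0))
b=(g<62).astype(np.uint8)
for v in(20,30,40,50,60,70): 
    r=b[v].astype(int);d=np.flatnonzero(np.diff(r));print(v,d.tolist())
# lid near edge per column: last dark row above v=130
print([(u,int(max(np.flatnonzero(b[:130,u]),default=-1))) for u in range(60,620,16)])
```

```text
12.1 [0.48185209 0.04433016 0.24617466] [-0.03523746  0.42181961  0.01094167] [-36.  20.  29. 131. -48.  11. -48.]
-0.06 [320.  42.] [319. 136.]
-0.05 [320.  15.] [319. 122.]
-0.04 [321. -11.] [319. 108.]
20 [1, 20, 145, 149, 257, 265, 370, 388, 493, 495]
30 [0, 3, 4, 15, 33, 143, 157, 249, 276, 356, 395, 481, 500, 594, 601]
40 [4, 7, 9, 10, 11, 14, 15, 16, 21, 22, 24, 26, 27, 28, 29, 30, 47, 134, 605]
50 [12, 13, 18, 19, 21, 22, 24, 26, 28, 29, 32, 35, 37, 45, 622]
60 [3, 26, 28, 35, 40, 43, 44, 45, 51, 52, 54, 56, 59]
70 [1, 47, 48, 53, 54, 55, 56, 57, 58, 59, 60, 72, 75]
[(60, 74), (76, 82), (92, 93), (108, 99), (124, 43), (140, 116), (156, 28), (172, 35), (188, 35), (204, 35), (220, 34), (236, 34), (252, 27), (268, 23), (284, 32), (300, 32), (316, 32), (332, 31), (348, 31), (364, 26), (380, -1), (396, 30), (412, 35), (428, 34), (444, 33), (460, 32), (476, 31), (492, 21), (508, 35), (524, 38), (540, 37), (556, 37), (572, 36), (588, 34), (604, 37)]
```

The wrist image measurements:
- **Depth:** the canister's near edge is at v≈31.5 and its neighbours' at 33–35, so it is about 1 mm deeper than they are.
- **Squareness:** its near edge is level.
- **Side gaps:** roughly 3 mm and 7 mm.

The arm is clear, so I'm handing in.

```bash
python3 -c "
from workcell import robot
print(robot.hand_in())"
```

```text
the job is handed in; nothing more can be done
None
```

The canister is in the gap between row2 and row3, pushed against the back wires and square by the last wrist-camera check. I judged its uprightness only from that view. The job was handed in at about 12 s, and no verdict came back.

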